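# Load a clevis pin into the cross-drilling jig and hold the jig shut

### The job

Take the headed pin from the wooden rest and lay it in the vees of the drill jig, head at the right-hand end (as seen from the robot) and slid along until the underside of the head touches the vee block. Then swing the jig's hinged plate down over it under control by its loop handle, do not let it drop, and press it fully home against the sprung drill bush, so that the pin is pressed into both faces of the vees; finish while still holding the handle down, ready for drilling. Leave the pin without a head in the rest and the tools where they are.

Things in the scene. Friction and masses are not known exactly. Their poses are not given: they have to be found in the camera images.
- headed_pin: The pin to load: steel clevis pin, 0.26 to 0.4 kg. Shank 26 mm in diameter, 120 mm long; round head 36 mm in diameter, 9 mm thick, at one end. Origin on its axis at mid-shank; y runs along the axis away from the head (underside of the head at y = -60 mm, bare end at +60 mm). It balances 8 mm from the origin towards the head. It may be turned anyhow about its own axis.
- pin_shoulder (a point): Point on the pin's axis in the plane of the underside of the head, 60 mm from the pin's origin.
- plain_pin: The pin to leave alone: the same shank, 26 mm in diameter and 120 mm long, but with no head. Origin at its middle, y along its axis.
- pin_rest: Fixed wooden rest, 186 x 124 mm. Origin under its middle. The two pins lie in notches along its y, at x = -45 and x = +45 mm (which is where varies), heads to -y, axes level at z = 45 mm. Board 12 mm thick; notched rails 44 mm high at y = -53 to -33 and +33 to +53 mm; between them the middle of each pin is free for fingers.
- drill_jig: Fixed jig. Origin under its base, below the middle of the vees; x away from the robot to the hinge, y left along the vees. Base 14 mm thick, x = -55 to +115, y = +-75 mm. Two vee blocks 57.5 mm high, x = +-32, y = -53 to -31 and +31 to +53 mm; 90 degree vees, 41 mm mouth; seated pin axis x = 0, z = 55 mm, head against the face y = -53 mm. Rest posts 81 mm high at x = -42, y = +-46 mm.
- vee_front: The faces of both vee blocks on the side near the robot (local -x); origin and axes as the jig's.
- vee_rear: The faces of both vee blocks on the hinge side (local +x); origin and axes as the jig's.
- drill_plate (a joint): Angle of the hinged plate: 0 = home (level, on its rest buttons), grows as it opens, 1.68 rad = fully open. Starts at 1.52 to 1.66, leaning back; once pulled forward past upright it falls shut unless held. 0.3 kg, 8 mm thick, 100 mm wide. The bush meets the pin at about 0.06 rad; from there to home the handle needs a push rising to about 6 N, and springs back if let go.
- plate_hinge (a point): Middle of the hinge axis, which lies along the jig's y at x = +85, z = 65.5 mm in the jig's frame.
- handle_mid (a point): Middle of the handle's cross bar. With the plate home it is 160 mm in front of the hinge axis (towards the robot) and 19.5 mm above it; it swings about the hinge with the plate.
- loop_handle: Loop handle on the plate's free edge: round cross bar 12 mm in diameter along the jig's y, 78 mm clear between its side arms, 48 mm clear between bar and plate. Origin on the hinge axis. With the plate home the bar is at x = -75, z = 85 mm in the jig's frame, clear of the base; with the plate open it is about 230 mm above the bench.
- drill_bush: Sprung drill bush, a steel sleeve 26 mm across, in the plate 85 mm from the hinge; its foot presses on the middle of the pin with about 5 N at first touch and 12 N with the plate home. Origin on its axis, level with the middle of the plate's thickness.
- electrical_tape: Roll of black tape, 58 mm across, lying behind the jig; leave alone. Origin under the middle.
- sanding_block: Brown sanding block, 61 x 94 x 31 mm, to the right of the jig; leave alone. Origin under the middle.

How it is judged (in metres and radians):
On the way:
1. the headed pin lies in both vees, head to the right and touching the vee block, with the plate still open (y of pin_shoulder in the frame of drill_jig between -0.056 and -0.05 m and x of headed_pin in the frame of drill_jig between -0.003 and 0.003 m and z of headed_pin in the frame of drill_jig below 0.058 m and angle between the y axis of headed_pin and the y axis of drill_jig, either way round below 0.05 rad and value of joint drill_plate above 0.5 rad), for 0.2 s.
At the end, for the whole second after the job is handed in: Fingers hold the loop handle, plate within 0.025 rad of home; the bush presses the pin with over 6 N, each side of the vees bears over 4 N, the robot touches no pin; pin along the vees (0.04 rad, 3 mm), head right, its underside within 3 mm of the block, at rest (value of joint drill_plate below 0.025 rad and contact force between the fingers and loop_handle above 2 N and contact force between drill_bush and headed_pin above 6 N and contact force between each of vee_front, vee_rear and headed_pin above 4 N and contact force between each of the arm, the fingers and headed_pin below 0.5 N and y of pin_shoulder in the frame of drill_jig between -0.056 and -0.05 m and x of headed_pin in the frame of drill_jig between -0.003 and 0.003 m and z of headed_pin in the frame of drill_jig below 0.058 m and angle between the y axis of headed_pin and the y axis of drill_jig, either way round below 0.04 rad and linear speed of headed_pin below 0.02 m/s); the arm keeps its last pose, push and grip.
It fails at once if the plate was let drop (closing faster than 5 rad/s) (velocity of joint drill_plate below -5 rad/s).
It fails at once if the pin without a head was moved from its place (distance of plain_pin from where it was at the start of the episode above 0.02 m).
It fails at once if a tool lying about was moved (distance of any of electrical_tape, sanding_block from where it was at the start of the episode above 0.03 m).
It also fails if it takes over 61 s, if anything falls off the work surface, if the arm or the gripper's body presses on something with over 40 N, if the wrist force passes 120 N, or if a joint passes its speed limit or range.

### The arm

A 6-joint arm with a two-finger parallel gripper is mounted at the origin on a cart in front of the work surface, level with it; the furniture and walls round the work are solid. World frame = base frame: x ahead of the robot, y to its left, z up, the work surface at z = 0. Lengths are in m, angles in degrees, forces in N, time in s.
With the tool pointing down it reaches from about 0.3 to 0.825 m from the base axis. Payload 5.4 kg.
Tool frame: the origin (TCP) lies where the fingers leave the gripper's body, on its centre line; the fingertips stand 88 mm ahead of it and the grasp point (between the pads) lies 69 mm ahead of it; z points along the fingers, y is the line along which they close (so a half turn about z gives the same grasp; the last joint's range is limited). The gripper opens to 92 mm and grips with 3 to 60 N. Pads are 20 mm wide; open, the fingers measure 128 mm over their backs; the gripper's body (75 mm by 189 mm) begins 69 mm behind the grasp point.
Start: joints at [65.14, 9.076, 91.501, -0, 79.423, -12.038], TCP at [0.128, 0.561, 0.303] pointing down, gripper open.
Joint ranges: [-166.64, 166.64], [-54.1, 131.32], [10.49, 154.53], [-73.88, 253.88], [9.74, 151.15], [-171.62, 171.62]. Speed limits (degrees/s): [147.25, 147.25, 180, 180, 180, 180].

### API

Orientations are given as [roll, pitch, yaw] about the fixed x, y, z axes, in that order (R = Rz(yaw) Ry(pitch) Rx(roll)).
In Python, from station import telemetry, imaging, workorder, finder gives the robot as it stands.
- The arm moves only by the tool send_rows, never from a script. Its argument "targets" is a list of rows, each an object with "dp": the shift along the tool's x, y, z in m, a list of three; "rot": the turn, a rotation vector about the tool's x, y, z in rad, a list of three. In form: [{"dp": [tx, ty, tz], "rot": [ax, ay, az]}, ...]. A call has 1 to 20 rows; each row shifts and turns the commanded pose from where the row before left it, along the tool's axes as they then stand; what a row does not reach is not made up. A row lasts 1/12 s, in which the tool goes at most 41.7 mm and 7.16 degrees, less where a joint would pass 70% of its speed; a pose out of reach is approached as far as the arm can. A call with a gripper value outside its range is refused whole. "grip" is the finger opening in m, from 0 to 0.0919, set as the call begins (left out, the last holds). The fingers move at their own pace and stop on an object; the grip force is fixed at half the most. Time passes only in rows, so rows that do not move let the fingers close. It gives the time, the measured TCP pose, the force, the opening and the grip force at its end, in the units of the state.
- telemetry.sense(): the state, without advancing time (a new reading comes with each control period).
- imaging.grab_frame(name): name is "scene" or "side" or "wrist"; returns the picture (420x560x3 uint8, blue, green, red); there is no depth.
- imaging.calibration(name): a dict with "camera_matrix" (3x3 intrinsics, pixels), "R" (3x3) and "t" (3): a world point X has camera coordinates R X + t. Camera axes: x right, y down, z forward; pixel columns grow to the right and rows downward; lengths in m; the calibration is good to about 2 mm. The wrist camera is an equidistant fisheye: a pixel r from the principal point sees the ray r / f radians off the axis. A picture is of the moment at which its call begins: read the wrist's pose just before it. calibration takes no time and is no camera call; for the wrist camera it gives the pose at the moment of the call.
- workorder.hand_in(): hands the job in; it is judged then, once.
Trained networks look in the newest picture that a camera, given by its name, has taken for a name from the list of things; names that differ only in an ending like _2 or _b are one class to them, and where a whole thing is asked for, a point or a joint stands for the part that bears it (a point fixed in the world has none). Each returns a list of dicts, best first, with "confidence" (0 to 1); they miss things now and then, are a little off and sometimes report something else, mostly with a low value. They report only what shows in the picture. A call takes as long as a camera call.
- finder.masks_of(name, camera): "pixels" (420x560 bool, what is visible of it) and "bbox" ([left, top, width, height] in pixels, round what is visible of it).
The state is a dict: "t": time; "q": joint angles; "joint_vel": joint speeds; "joint_efforts": joint torques, N m; "tool_pos": TCP position; "ee_rot": TCP orientation; "force": force on the tool from outside, world axes, zero at the start; "ft_torque": the same for the moment, N m; "finger_gap": finger opening in m; "grasp_force": force on a finger pad.
Only numpy, scipy, OpenCV 4.12 (cv2) and the standard library are available. Lean on these libraries where they do the work, as an engineer would, in place of code of your own. Each camera call takes 0.05 s, during which the arm holds its last target. There are 200 camera calls.

## Working session

There is one attempt and no reset: what is moved stays moved. The work goes in short steps, Python scripts to look and compute and a tool call to move; the robot and the scene stay as the last step left them, time stands still between calls to the robot, and variables do not carry over. Pictures are saved under pics/ and viewed, at most 10 in all, crops included, and the job is handed in when it is done.

Besides the shell and the picture viewer there is one more tool, called after "Emit:" as name(argument=value, ...), one argument or row to a line, values as JSON. send_rows: Moves the arm, as the interface text tells. Its arguments: {"type":"object","properties":{"targets":{"type":"array"},"grip":{"type":"number"}},"required":["targets"]}

```bash
mkdir -p pics; ls
cat > h.py <<'E'
import numpy as np, cv2
from station import telemetry, imaging, workorder, finder
E
python3 - <<'E'
from h import *
for c in ("scene","side"):
    im=imaging.grab_frame(c); cv2.imwrite(f"pics/{c}0.png",im)
    k=imaging.calibration(c); print(c,np.round(k["camera_matrix"],1).tolist(),np.round(k["R"],3).tolist(),np.round(k["t"],3).tolist())
    for n in ("headed_pin","plain_pin","drill_jig","pin_rest","loop_handle","drill_plate","drill_bush","electrical_tape","sanding_block"):
        print(n,[(round(m["confidence"],2),m["bbox"]) for m in finder.masks_of(n,c)[:2]])
print(telemetry.sense())
E
```

```text
pics
scene [[400.1, 0.0, 277.4], [0.0, 400.1, 213.5], [0.0, 0.0, 1.0]] [[0.788, -0.615, -0.007], [-0.415, -0.524, -0.744], [0.454, 0.589, -0.668]] [-0.437, 0.215, 1.24]
headed_pin [(0.57, [212.9, 166.9, 31.6, 16.1])]
plain_pin [(0.44, [199.7, 178.2, 31.0, 13.1])]
drill_jig [(0.61, [295.1, 202.0, 71.4, 89.9])]
pin_rest [(0.94, [196.7, 163.5, 56.0, 39.4])]
loop_handle [(0.5, [348.5, 202.7, 15.2, 27.9])]
drill_plate [(0.98, [337.2, 204.3, 25.3, 59.5])]
drill_bush []
electrical_tape [(0.71, [383.4, 257.7, 15.8, 17.9])]
sanding_block [(0.89, [313.7, 313.8, 35.6, 26.6]), (0.6, [216.6, 166.4, 29.6, 15.3])]
side [[433.3, 0.0, 281.0], [0.0, 433.3, 205.0], [0.0, 0.0, 1.0]] [[0.804, -0.595, -0.008], [-0.398, -0.527, -0.751], [0.443, 0.607, -0.66]] [-0.476, 0.23, 1.178]
headed_pin [(0.75, [208.3, 158.8, 33.0, 16.5]), (0.41, [313.9, 249.5, 19.7, 39.6])]
plain_pin [(0.52, [188.6, 169.9, 29.1, 16.2])]
drill_jig [(0.61, [289.6, 199.1, 76.4, 101.6])]
pin_rest [(0.74, [181.5, 157.2, 61.3, 43.0])]
loop_handle []
drill_plate [(0.64, [338.4, 201.2, 28.3, 73.0])]
drill_bush [(0.56, [346.7, 231.6, 5.8, 5.6])]
electrical_tape [(0.55, [385.9, 266.3, 19.1, 13.3]), (0.15, [302.0, 254.3, 16.7, 37.2])]
sanding_block [(0.8, [306.4, 330.1, 43.9, 28.2]), (0.61, [205.0, 160.7, 34.0, 14.5])]
{'t': 1.0, 'q': array([ 6.51392823e+01,  9.07535828e+00,  9.14991294e+01, -2.15064932e-04,
        7.94231880e+01, -1.20374478e+01]), 'joint_vel': array([ 0.0533664 ,  0.1044176 , -0.11921631,  0.06663435, -0.07454619,
        0.01136172]), 'joint_efforts': array([-1.20015473e-03, -3.85586286e+01, -3.22360754e+01,  7.00665289e-02,
        3.08352197e-02, -1.84952086e-05]), 'tool_pos': array([0.12763534, 0.5606543 , 0.30272355]), 'ee_rot': array([1.79997771e+02, 6.91500501e-04, 1.67176770e+02]), 'force': array([ 0.65699485,  0.35642318, -0.56849097]), 'ft_torque': array([0.0333879 , 0.02295068, 0.04260652]), 'grasp_force': 0.0, 'finger_gap': 0.09193603466089133}
```

Run:
```python
from h import *
a=cv2.imread("pics/side0.png")[130:370,160:420]
cv2.imwrite("pics/s1.png",cv2.resize(a,None,fx=2.5,fy=2.5,interpolation=cv2.INTER_CUBIC))
im=imaging.grab_frame("wrist"); cv2.imwrite("pics/w0.png",im)
k=imaging.calibration("wrist");print({a:np.round(b,3).tolist() for a,b in k.items() if a in("camera_matrix","R","t")})
for n in ("headed_pin","plain_pin","pin_rest","drill_jig"):
    print(n,[(round(m["confidence"],2),m["bbox"]) for m in finder.masks_of(n,"wrist")[:2]])
```

```text
{'camera_matrix': [[325.192, 0.0, 279.057], [0.0, 325.192, 206.21], [0.0, 0.0, 1.0]], 'R': [[0.221, 0.975, 0.001], [0.942, -0.214, 0.26], [0.253, -0.057, -0.966]], 't': [-0.576, -0.03, 0.389]}
headed_pin []
plain_pin []
pin_rest []
drill_jig []
```

View pics/s1.png

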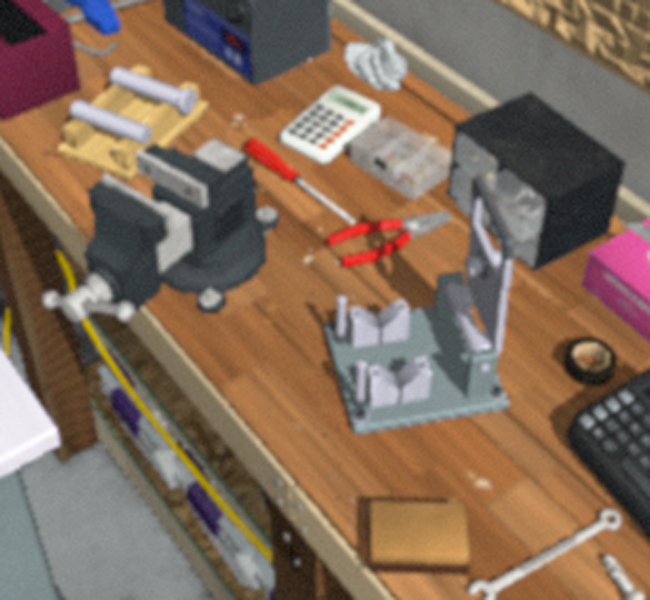

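View pics/w0.png

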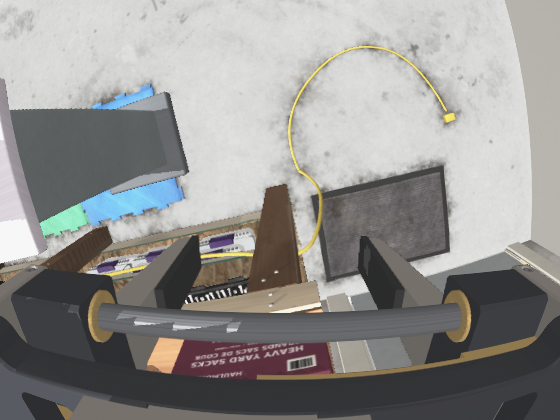

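```bash
cat >> h.py <<'E'
from scipy.optimize import least_squares
def proj(k,X):
    P=np.asarray(X)@np.asarray(k["R"]).T+k["t"]; K=k["camera_matrix"]
    if k.get("fish"):
        r=np.linalg.norm(P[:,:2],axis=1); th=np.arctan2(r,P[:,2]); u=P[:,:2]/r[:,None]*th[:,None]
    else: u=P[:,:2]/P[:,2:]
    return u*[K[0,0],K[1,1]]+[K[0,2],K[1,2]]
def cal(c):
    k=dict(imaging.calibration(c)); k["fish"]=c=="wrist"; k["R"]=np.array(k["R"]); k["t"]=np.array(k["t"]); k["camera_matrix"]=np.array(k["camera_matrix"]); return k
def onplane(k,px,z):
    K=k["camera_matrix"]; u=(np.asarray(px,float)-[K[0,2],K[1,2]])/[K[0,0],K[1,1]]
    if k["fish"]:
        r=np.linalg.norm(u); d=np.r_[u/r*np.sin(r),np.cos(r)]
    else: d=np.r_[u,1]
    C=-k["R"].T@k["t"]; d=k["R"].T@d; return C+d*(z-C[2])/d[2]
def place(p,X):
    c,s=np.cos(p[2]),np.sin(p[2]); X=np.asarray(X,float)
    return np.c_[p[0]+c*X[:,0]-s*X[:,1],p[1]+s*X[:,0]+c*X[:,1],X[:,2]]
def fit(obs,p0):  # obs: list of (k, pts3d local, px)
    f=lambda p:np.concatenate([(proj(k,place(p,X))-px).ravel() for k,X,px in obs])
    r=least_squares(f,p0,loss="soft_l1"); return r.x,np.round(r.fun,1)
def mask_axis(m):
    y,x=np.nonzero(m); c=np.array([x.mean(),y.mean()]); w,v=np.linalg.eigh(np.cov(np.c_[x,y].T)); d=v[:,1]
    s=(np.c_[x,y]-c)@d; return c,c+d*s.min(),c+d*s.max(),len(x)
E
python3 - <<'E'
from h import *
k=cal("side"); px=lambda L:np.array(L)/2.5+[160,130]
J=[[-.055,-.075,.014],[.115,-.075,.014],[-.055,.075,.014],[-.042,-.046,.081],[-.042,.046,.081]]
p,r=fit([(k,np.array(J),px([[355,424],[505,398],[328,323],[362,362],[341,298]]))],[.5,-.1,0]); print("jig",p,r)
for n,q in dict(headed_a=(112,76),headed_b=(193,98),plain_a=(75,108),plain_b=(148,133)).items(): print(n,onplane(k,px(q),.045))
for n,q in dict(vise_top=(220,150),vise_top2=(105,180),speaker_near=(455,190)).items(): print(n,onplane(k,px(q),.12))
E
```

```text
jig [ 0.47805009 -0.31050237 -0.43277385] [-0.1  0.9  1.9  0.3 -1.8 -1.  -0.1 -0.2  0.1 -0.4]
headed_a [0.48303579 0.31070004 0.045     ]
headed_b [0.54747234 0.19577669 0.045     ]
plain_a [0.40515287 0.27467024 0.045     ]
plain_b [0.45740747 0.16561212 0.045     ]
vise_top [ 0.46794028 -0.00216263  0.12      ]
vise_top2 [0.3303101  0.03262106 0.12      ]
speaker_near [ 0.64407654 -0.22638798  0.12      ]
```

Emit:
send_rows(
  targets=[
    {"dp":[0,0,-0.025],"rot":[0,0,0]},
    {"dp":[0,0,-0.025],"rot":[0,0,0]},
    {"dp":[-0.028,-0.0134,0],"rot":[0,0,0]},
    {"dp":[-0.028,-0.0134,0],"rot":[0,0,0]},
    {"dp":[-0.028,-0.0134,0],"rot":[0,0,0]},
    {"dp":[-0.028,-0.0134,0],"rot":[0,0,0]},
    {"dp":[-0.028,-0.0134,0],"rot":[0,0,0]},
    {"dp":[-0.028,-0.0134,0],"rot":[0,0,0]},
    {"dp":[-0.028,-0.0134,0],"rot":[0,0,0]},
    {"dp":[-0.028,-0.0134,0],"rot":[0,0,0]},
    {"dp":[-0.028,-0.0134,0],"rot":[0,0,0]},
    {"dp":[-0.028,-0.0134,0],"rot":[0,0,0]},
    {"dp":[-0.028,-0.0134,0],"rot":[0,0,0]},
    {"dp":[-0.028,-0.0134,0],"rot":[0,0,0]},
    {"dp":[-0.028,-0.0134,0],"rot":[0,0,0]},
    {"dp":[-0.028,-0.0134,0],"rot":[0,0,0]},
    {"dp":[-0.028,-0.0134,0],"rot":[0,0,0]},
    {"dp":[-0.028,-0.0134,0],"rot":[0,0,0]},
  ],
)

```text
t: 2.75
tool_pos: [0.5179, 0.251, 0.3528]
ee_rot: [180.0, 0.0, 167.2]
force: [0.0, 0.4, -0.9]
finger_gap: 0.092
grasp_force: 0.0
```

Emit:
send_rows(
  targets=[
    {"dp":[0,0,0.012],"rot":[0,0,0.103]},
    {"dp":[0,0,0.012],"rot":[0,0,0.103]},
    {"dp":[0,0,0.012],"rot":[0,0,0.103]},
    {"dp":[0,0,0.012],"rot":[0,0,0.103]},
    {"dp":[0,0,0.012],"rot":[0,0,0.103]},
    {"dp":[0,0,0.012],"rot":[0,0,0.103]},
    {"dp":[0,0,0.012],"rot":[0,0,0.103]},
    {"dp":[0,0,0.012],"rot":[0,0,0.103]},
    {"dp":[0,0,0],"rot":[0,0,0]},
    {"dp":[0,0,0],"rot":[0,0,0]},
  ],
)

```text
t: 3.58
tool_pos: [0.5165, 0.2521, 0.2563]
ee_rot: [-179.9, -0.0, 120.1]
force: [0.1, -0.3, 0.9]
finger_gap: 0.0922
grasp_force: 0.0
```

Run:
```python
from h import *
s=telemetry.sense(); print(s["t"],s["tool_pos"],s["ee_rot"],s["q"],s["force"])
im=imaging.grab_frame("wrist"); cv2.imwrite("pics/w1.png",im); k=cal("wrist")
for n in ("headed_pin","plain_pin","pin_rest"):
    for m in finder.masks_of(n,"wrist")[:2]:
        c,a,b,N=mask_axis(m["pixels"]); print(n,round(m["confidence"],2),N,c,a,b); print([onplane(k,q,.045).round(4) for q in (c,a,b)])
```

```text
3.5833 [0.51652833 0.25209185 0.25625121] [-1.79916201e+02 -2.13062274e-02  1.20134444e+02] [ 1.39751109e+01  1.12916015e+01  9.43613085e+01 -2.96629700e-03
  7.44335075e+01 -1.61585505e+01] [ 0.14011334 -0.30718226  0.85574271]
headed_pin 0.75 3745 [276.7588785 199.8141522] [285.00218803 129.0002547 ] [268.77587835 268.39187005]
[array([0.5161, 0.2519, 0.045 ]), array([0.4896, 0.3122, 0.045 ]), array([0.5445, 0.1869, 0.045 ])]
plain_pin 0.6 3178 [182.96066709 179.18313405] [186.65463415 119.91614662] [178.94835526 243.5577292 ]
[array([0.4293, 0.2249, 0.045 ]), array([0.4066, 0.2759, 0.045 ]), array([0.4537, 0.1637, 0.045 ])]
pin_rest 0.93 14461 [237.98437176 183.58073439] [324.94779836 193.10932294] [142.16989549 173.08233573]
[array([0.4773, 0.2473, 0.045 ]), array([0.5517, 0.2801, 0.045 ]), array([0.3895, 0.2097, 0.045 ])]
```

View pics/w1.png

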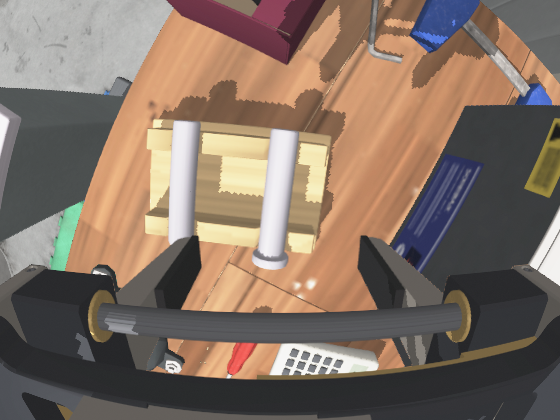

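Run:
```python
from h import *
k=cal("side"); px=lambda L:np.array(L)/2.5+[160,130]
for q in [(255,77),(185,30),(330,45)]: print("floor",onplane(k,px(q),0)[:2])
for z in (.1,.15): print("top",z,onplane(k,px((258,20)),z)[:2])
w=cal("wrist")
for q in [(393,250),(466,105)]: print([onplane(w,q,z)[:2].round(3) for z in (0,.1,.15)])
pin=np.array([.513,.2556]); a=np.radians(23.3); R=np.array([[np.cos(a),-np.sin(a)],[np.sin(a),np.cos(a)]])
print([ (pin+R@np.array(v)).round(3) for v in [(.095,.037),(.095,-.045)]])
s=telemetry.sense(); y=np.radians(s["ee_rot"][2]); d=np.array([.5143,.2525])-s["tool_pos"][:2]
print("dp",d@[np.cos(y),np.sin(y)], d@[np.sin(y),-np.cos(y)])
```

```text
floor [0.67949037 0.23783318]
floor [0.6636042  0.41054913]
floor [0.82114006 0.23754269]
top 0.1 [0.68601853 0.23314837]
top 0.15 [0.64268781 0.16757832]
[array([0.671, 0.258]), array([0.615, 0.275]), array([0.587, 0.284])]
[array([0.654, 0.45 ]), array([0.603, 0.411]), array([0.578, 0.391])]
[array([0.586, 0.327]), array([0.618, 0.252])]
dp 0.0017292479128144546 -0.0025478881266218396
```

Emit:
send_rows(
  grip=0.07,
  targets=[
    {"dp":[0.001,-0.0013,0],"rot":[0,0,0.06]},
    {"dp":[0.001,-0.0013,0],"rot":[0,0,0.059]},
    {"dp":[0,0,0.02],"rot":[0,0,0]},
    {"dp":[0,0,0.02],"rot":[0,0,0]},
    {"dp":[0,0,0.02],"rot":[0,0,0]},
    {"dp":[0,0,0.02],"rot":[0,0,0]},
    {"dp":[0,0,0.02],"rot":[0,0,0]},
    {"dp":[0,0,0.016],"rot":[0,0,0]},
    {"dp":[0,0,0.012],"rot":[0,0,0]},
    {"dp":[0,0,0.009],"rot":[0,0,0]},
    {"dp":[0,0,0.005],"rot":[0,0,0]},
    {"dp":[0,0,0],"rot":[0,0,0]},
  ],
)

```text
t: 4.78
tool_pos: [0.5134, 0.2526, 0.1141]
ee_rot: [-179.9, -0.0, 113.2]
force: [-0.1, 0.2, 0.2]
finger_gap: 0.0701
grasp_force: 0.0
```

Emit:
send_rows(
  grip=0,
  targets=[
    {"dp":[0,0,0],"rot":[0,0,0]},
    {"dp":[0,0,0],"rot":[0,0,0]},
    {"dp":[0,0,0],"rot":[0,0,0]},
    {"dp":[0,0,0],"rot":[0,0,0]},
    {"dp":[0,0,0],"rot":[0,0,0]},
    {"dp":[0,0,0],"rot":[0,0,0]},
    {"dp":[0,0,0],"rot":[0,0,0]},
    {"dp":[0,0,0],"rot":[0,0,0]},
    {"dp":[0,0,0],"rot":[0,0,0]},
    {"dp":[0,0,0],"rot":[0,0,0]},
  ],
)

```text
t: 5.62
tool_pos: [0.5134, 0.2526, 0.1148]
ee_rot: [-179.9, 0.0, 113.2]
force: [-2.7, -0.9, 3.9]
finger_gap: 0.0253
grasp_force: 30.0
```

Emit:
send_rows(
  targets=[
    {"dp":[0,0,-0.008],"rot":[0,0,0]},
    {"dp":[0,0,-0.017],"rot":[0,0,0]},
    {"dp":[0,0,-0.025],"rot":[0,0,0]},
    {"dp":[0,0,-0.025],"rot":[0,0,0]},
    {"dp":[0,0,-0.025],"rot":[0,0,0]},
    {"dp":[0,0,-0.025],"rot":[0,0,0]},
    {"dp":[0,0,-0.025],"rot":[0,0,0]},
    {"dp":[0,0,-0.025],"rot":[0,0,0]},
    {"dp":[0,0,-0.025],"rot":[0,0,0]},
    {"dp":[0,0,-0.025],"rot":[0,0,0]},
    {"dp":[0,0,-0.02],"rot":[0,0,0]},
  ],
)

```text
t: 6.53
tool_pos: [0.5136, 0.2528, 0.3615]
ee_rot: [179.9, -0.0, 113.1]
force: [-0.3, -0.5, -3.3]
finger_gap: 0.0251
grasp_force: 30.0
```

Emit:
send_rows(
  targets=[
    {"dp":[-0.012,-0.007,0],"rot":[0,0,0]},
    {"dp":[-0.0241,-0.0139,0],"rot":[0,0,0]},
    {"dp":[-0.0241,-0.0139,0],"rot":[0,0,0]},
    {"dp":[-0.0241,-0.0139,0],"rot":[0,0,0]},
    {"dp":[-0.0241,-0.0139,0],"rot":[0,0,0]},
    {"dp":[-0.0241,-0.0139,0],"rot":[0,0,0]},
    {"dp":[-0.0241,-0.0139,0],"rot":[0,0,0]},
    {"dp":[-0.0241,-0.0139,0],"rot":[0,0,0]},
    {"dp":[-0.0241,-0.0139,0],"rot":[0,0,0]},
    {"dp":[-0.0241,-0.0139,0],"rot":[0,0,0]},
    {"dp":[-0.0241,-0.0139,0],"rot":[0,0,0]},
    {"dp":[-0.0241,-0.0139,0],"rot":[0,0,0]},
    {"dp":[-0.0241,-0.0139,0],"rot":[0,0,0]},
    {"dp":[-0.0241,-0.0139,0],"rot":[0,0,0]},
    {"dp":[-0.0241,-0.0139,0],"rot":[0,0,0]},
    {"dp":[-0.0241,-0.0139,0],"rot":[0,0,0]},
    {"dp":[-0.0241,-0.0139,0],"rot":[0,0,0]},
    {"dp":[-0.0241,-0.0139,0],"rot":[0,0,0]},
    {"dp":[-0.012,-0.007,0],"rot":[0,0,0]},
  ],
)

```text
t: 8.12
tool_pos: [0.4524, -0.2472, 0.3579]
ee_rot: [-179.9, -0.1, 113.0]
force: [-0.1, 0.1, -3.5]
finger_gap: 0.0255
grasp_force: 30.0
```

Emit:
send_rows(
  targets=[
    {"dp":[0,0,0],"rot":[0,0,0.105]},
    {"dp":[0,0,0],"rot":[0,0,0.105]},
    {"dp":[0,0,0],"rot":[0,0,0.105]},
    {"dp":[0,0,0],"rot":[0,0,0.105]},
    {"dp":[0,0,0],"rot":[0,0,0.105]},
    {"dp":[0,0,0],"rot":[0,0,0.105]},
    {"dp":[0,0,0],"rot":[0,0,0.105]},
    {"dp":[0,0,0],"rot":[0,0,0.105]},
    {"dp":[0,0,0],"rot":[0,0,0]},
    {"dp":[0,0,0],"rot":[0,0,0]},
  ],
)

```text
t: 8.95
tool_pos: [0.4535, -0.2441, 0.3587]
ee_rot: [-179.9, -0.0, 65.2]
force: [0.9, 0.5, -3.7]
finger_gap: 0.025
grasp_force: 30.0
```

Run:
```python
from h import *
s=telemetry.sense(); print(s["t"],s["tool_pos"],s["ee_rot"],s["q"],s["force"],s["finger_gap"])
im=imaging.grab_frame("wrist"); cv2.imwrite("pics/w2.png",im); k=cal("wrist")
np.save("k2.npy",k,allow_pickle=True)
for n in ("headed_pin","drill_jig","drill_plate","loop_handle","drill_bush"):
    for m in finder.masks_of(n,"wrist")[:1]:
        c,a,b,N=mask_axis(m["pixels"]); print(n,round(m["confidence"],2),N,c,a,b)
```

```text
8.95 [ 0.45352331 -0.24413776  0.35871515] [-1.79912434e+02 -3.29863949e-02  6.51887835e+01] [-4.17582976e+01 -1.78652773e+00  9.65675693e+01  6.04978847e-03
  8.53123367e+01 -1.69476056e+01] [ 0.88314461  0.51337154 -3.74295924] 0.024991812066865675
headed_pin 0.63 10504 [279.09006093 245.63252094] [278.91404661 138.98528795] [279.30197404 374.03085988]
drill_plate 0.73 6179 [420.33694773 237.66337595] [469.90420066 287.05298167] [376.26992214 193.75428497]
loop_handle 0.77 1119 [458.17426273 258.75513852] [462.69500345 220.7973697 ] [452.98154135 302.35509925]
drill_bush 0.64 431 [416.75174014 252.18561485] [440.91172487 253.16892498] [401.85432305 251.57929074]
```

View pics/w2.png

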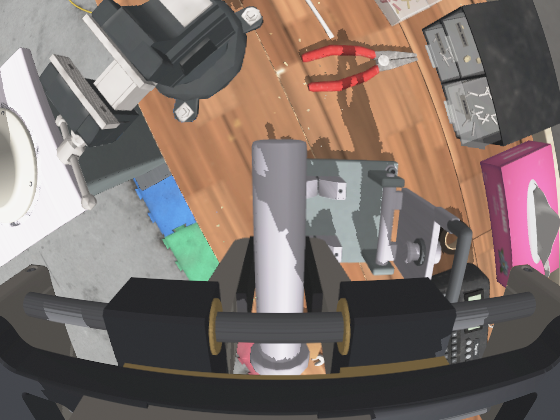

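Emit:
send_rows(
  targets=[
    {"dp":[0,-0.02,0.01],"rot":[0,0,0]},
    {"dp":[0,-0.02,0.01],"rot":[0,0,0]},
    {"dp":[0,-0.02,0.01],"rot":[0,0,0]},
    {"dp":[0,-0.02,0.01],"rot":[0,0,0]},
    {"dp":[0,-0.02,0.01],"rot":[0,0,0]},
    {"dp":[0,-0.01,0],"rot":[0,0,0]},
    {"dp":[0,0,0],"rot":[0,0,0]},
    {"dp":[0,0,0],"rot":[0,0,0]},
    {"dp":[0,0,0],"rot":[0,0,0]},
  ],
)

```text
t: 10.0
tool_pos: [0.3549, -0.1985, 0.3104]
ee_rot: [179.9, 0.0, 65.0]
force: [0.7, -0.1, -4.5]
finger_gap: 0.025
grasp_force: 30.0
```

Run:
```python
from h import *
s=telemetry.sense(); print(s["t"],s["tool_pos"],s["ee_rot"],s["q"])
k=cal("wrist"); im=imaging.grab_frame("wrist"); cv2.imwrite("pics/w3.png",im)
np.save("k3.npy",k,allow_pickle=True)
for n in ("vee_front","vee_rear","drill_jig","drill_plate","loop_handle","drill_bush"):
    for m in finder.masks_of(n,"wrist")[:1]:
        c,a,b,N=mask_axis(m["pixels"]); print(n,round(m["confidence"],2),N,c,a,b,m["bbox"])
a=im[120:320,300:500]; cv2.imwrite("pics/w3c.png",cv2.resize(a,None,fx=3,fy=3,interpolation=cv2.INTER_CUBIC))
```

```text
10.0 [ 0.35487665 -0.19851792  0.3104241 ] [1.79895591e+02 2.96738500e-02 6.50298431e+01] [-4.63783167e+01 -1.79821729e+01  1.16090412e+02  1.05924232e-02
  8.17837254e+01 -2.14096908e+01]
vee_front 0.6 1138 [393.53602812 230.4086116 ] [400.40029317 182.62653202] [387.08705876 275.29982212] [376.3, 182.9, 40.5, 92.1]
vee_rear 0.93 1406 [421.28165007 227.4886202 ] [427.2736499  183.17220957] [415.11867132 273.06957897] [400.2, 180.6, 39.8, 93.4]
drill_jig 0.98 18443 [443.50089465 225.60868622] [557.9862422  244.98867343] [354.29640488 210.50822221] [353.6, 164.8, 206.4, 128.2]
drill_plate 0.72 5668 [505.88549753 239.91213832] [557.69966006 218.80752192] [457.03473325 259.80972212] [458.8, 193.9, 98.5, 100.7]
drill_bush 0.57 191 [516.89528796 259.42931937] [526.15921476 258.193582  ] [508.27687321 260.57895035] [511.0, 251.4, 18.0, 16.3]
```

View pics/w3c.png

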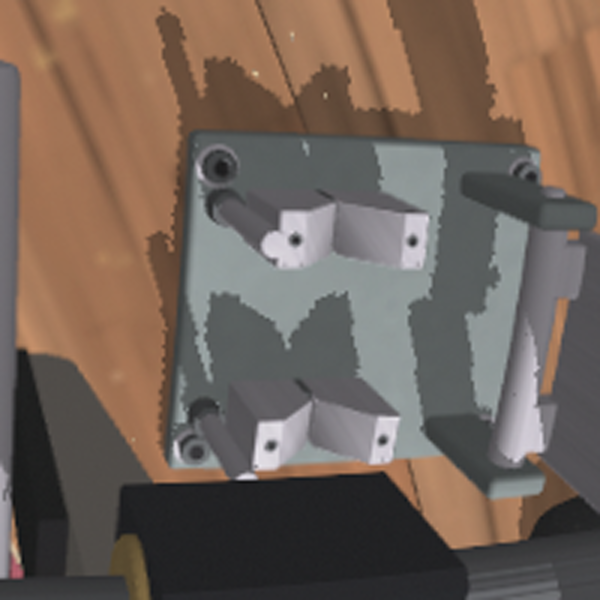

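Run:
```python
from h import *
k=np.load("k3.npy",allow_pickle=True).item(); px=lambda L:(np.array(L)+.5)/3-.5+[300,120]
X=np.array([[-55,75,14],[115,75,14],[-55,-75,14],[-42,46,81],[-42,-46,81],[-26.2,42,57.5],[26.2,42,57.5],[-26.2,-42,57.5],[26.2,-42,57.5]])/1000
U=px([[192,132],[541,150],[168,467],[274,246],[246,476],[295,240],[413,241],[269,446],[383,440]])
p,r=fit([(k,X,U)],[.478,-.31,-.433]); print(p,np.degrees(p[2])); print(r.reshape(-1,2))
# vee edge points: front-block corners check
# pin in hand: tool pose
from scipy.spatial.transform import Rotation as Ro
for f,pos,rpy in (("k2.npy",[.45352,-.24414,.35872],[-179.912,-.033,65.189]),("k3.npy",[.35488,-.19852,.31042],[179.8956,.0297,65.03])):
    kk=np.load(f,allow_pickle=True).item(); R=Ro.from_euler("xyz",rpy,degrees=True).as_matrix()
    print({e:[proj(kk,(np.array(pos)+R@np.array([e/1000,dy,dz]))[None])[0].round(1).tolist() for dy,dz in((0,.056),(-.013,.069),(.013,.069))] for e in (55,60,65,70)})
im=cv2.imread("pics/w2.png"); print(im[125:160,279].mean(1).round())
c=im[120:400,220:340]; cv2.imwrite("pics/pin.png",cv2.resize(c,None,fx=2.1,fy=2.1,interpolation=cv2.INTER_CUBIC))
```

```text
[ 0.47657747 -0.3107807  -0.44121466] -25.279738159296397
[[ 0.7  0. ]
 [ 0.9 -0.5]
 [-0.4  1.7]
 [-0.  -0.7]
 [-0.2  2.6]
 [-1.  -0.3]
 [ 0.5 -0.1]
 [-0.5 -0.1]
 [ 0.4 -0. ]]
{55: [[277.4, 164.8], [249.7, 161.2], [305.4, 161.2]], 60: [[277.4, 153.2], [249.6, 150.5], [305.5, 150.5]], 65: [[277.4, 141.4], [249.5, 139.9], [305.7, 139.9]], 70: [[277.4, 129.7], [249.4, 129.1], [305.8, 129.1]]}
{55: [[277.8, 165.0], [250.1, 161.3], [305.8, 161.3]], 60: [[277.8, 153.3], [249.9, 150.7], [306.0, 150.7]], 65: [[277.8, 141.6], [249.8, 140.0], [306.1, 140.0]], 70: [[277.8, 129.8], [249.7, 129.2], [306.2, 129.2]]}
[145. 145. 145. 144. 143. 143. 142. 141. 140. 139. 138. 139. 139. 136.
 120. 110. 114. 119. 137. 151. 149. 149. 148. 148. 149. 148. 148. 148.
 148. 148. 148. 148. 148. 148. 148.]
```

View pics/pin.png

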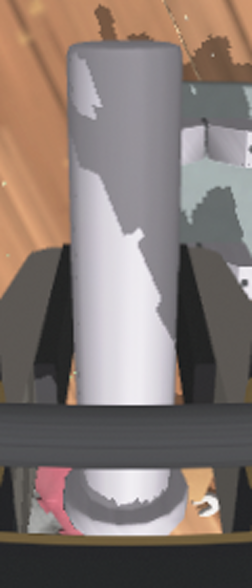

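Emit:
send_rows(
  targets=[
    {"dp":[0,0,0],"rot":[0,0,0.005]},
    {"dp":[0,0,0],"rot":[-0.109,0,0]},
    {"dp":[0,0,0],"rot":[-0.109,0,0]},
    {"dp":[0,0,0],"rot":[-0.109,0,0]},
    {"dp":[0,0,0],"rot":[-0.109,0,0]},
    {"dp":[0,0,0],"rot":[0,0,0]},
    {"dp":[0,0,0],"rot":[0,0,0]},
  ],
)

```text
t: 10.93
tool_pos: [0.3534, -0.1977, 0.3093]
ee_rot: [155.2, -0.0, 64.7]
force: [-0.0, -0.3, -3.1]
finger_gap: 0.0249
grasp_force: 30.0
```

```bash
cat >> h.py <<'E'
from scipy.spatial.transform import Rotation as Ro
JIG=np.array([.4766,-.3108]); JY=np.radians(-25.28)
RJ=Ro.from_euler("z",JY).as_matrix()
def injig(P): return RJ.T@(np.asarray(P)-np.r_[JIG,0])
def togo(Xj,tool=(0,0,.069)):  # shift in tool axes to bring tool point to jig-frame point
    s=telemetry.sense(); R=Ro.from_euler("xyz",s["ee_rot"],degrees=True).as_matrix()
    cur=s["tool_pos"]+R@np.array(tool); tgt=RJ@np.array(Xj)+np.r_[JIG,0]
    print("t",s["t"],"rpy",s["ee_rot"].round(2),"pt in jig",injig(cur).round(4),"dp",(R.T@(tgt-cur)).round(4),"F",RJ.T@s["force"]); return R.T@(tgt-cur)
E
python3 - <<'E'
from h import *
S=(-.055,0,.069)
togo([0,-.057,.15],S); togo([0,-.057,.055],S)
s=telemetry.sense(); R=Ro.from_euler("xyz",s["ee_rot"],degrees=True).as_matrix(); print((RJ.T@R).round(3))
print("jig-z unit in tool",(R.T@[0,0,1]).round(4),"jig y",(R.T@RJ[:,1]).round(4))
E
```

```text
t 10.9333 rpy [155.18  -0.    64.66] pt in jig [-0.1307 -0.0054  0.2466] dp [-0.0515  0.0782  0.1426] F [ 0.09096474 -0.29162239 -3.08175904]
t 10.9333 rpy [155.18  -0.    64.66] pt in jig [-0.1307 -0.0054  0.2466] dp [-0.0515  0.0383  0.2288] F [ 0.09096474 -0.29162239 -3.08175904]
[[ 0.001  0.908  0.42 ]
 [ 1.    -0.001 -0.   ]
 [ 0.     0.42  -0.908]]
jig-z unit in tool [ 0.      0.4198 -0.9076] jig y [ 1.e+00 -9.e-04 -4.e-04]
```

Emit:
send_rows(
  targets=[
    {"dp":[-0.0086,0.013,0.0238],"rot":[0,0,0]},
    {"dp":[-0.0086,0.013,0.0238],"rot":[0,0,0]},
    {"dp":[-0.0086,0.013,0.0238],"rot":[0,0,0]},
    {"dp":[-0.0086,0.013,0.0238],"rot":[0,0,0]},
    {"dp":[-0.0086,0.013,0.0238],"rot":[0,0,0]},
    {"dp":[-0.0086,0.013,0.0238],"rot":[0,0,0]},
    {"dp":[0,0,0],"rot":[0,0,0]},
    {"dp":[0,0,0],"rot":[0,0,0]},
    {"dp":[0,0,0],"rot":[0,0,0]},
  ],
)

```text
t: 11.68
tool_pos: [0.4513, -0.3007, 0.2131]
ee_rot: [155.1, -0.0, 64.8]
force: [-0.3, -0.4, -2.7]
finger_gap: 0.025
grasp_force: 30.0
```

Run:
```python
from h import *
S=(-.055,0,.069)
togo([0,-.057,.07],S); togo([0,-.057,.055],S)
cv2.imwrite("pics/sd.png",cv2.resize(imaging.grab_frame("side")[170:310,270:410],None,fx=4,fy=4,interpolation=cv2.INTER_CUBIC))
```

```text
t 11.6833 rpy [ 1.5513e+02 -3.0000e-02  6.4790e+01] pt in jig [ 0.0018 -0.0566  0.1505] dp [-0.0004 -0.0355  0.0722] F [-0.12442761 -0.47148298 -2.66786686]
t 11.6833 rpy [ 1.5513e+02 -3.0000e-02  6.4790e+01] pt in jig [ 0.0018 -0.0566  0.1505] dp [-0.0004 -0.0418  0.0858] F [-0.12442761 -0.47148298 -2.66786686]
```

View pics/sd.png

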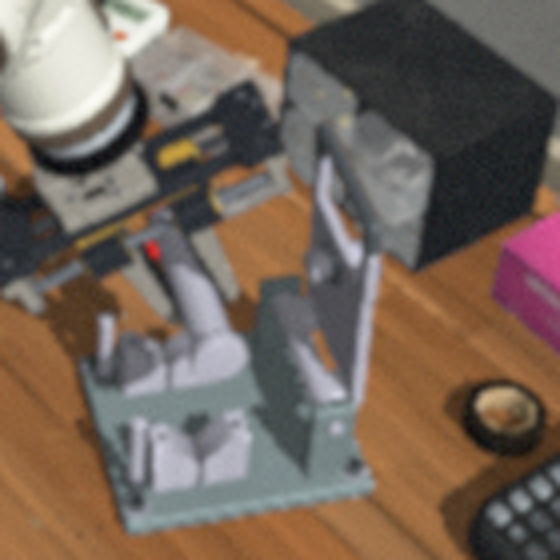

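Emit:
send_rows(
  targets=[
    {"dp":[0,-0.0071,0.0144],"rot":[0,0,0]},
    {"dp":[0,-0.0071,0.0144],"rot":[0,0,0]},
    {"dp":[0,-0.0071,0.0144],"rot":[0,0,0]},
    {"dp":[0,-0.0071,0.0144],"rot":[0,0,0]},
    {"dp":[0,-0.0071,0.0144],"rot":[0,0,0]},
    {"dp":[0,-0.0017,0.0036],"rot":[0,0,0]},
    {"dp":[0,-0.0017,0.0036],"rot":[0,0,0]},
    {"dp":[0,-0.0012,0.0027],"rot":[0,0,0]},
    {"dp":[0,0,0],"rot":[0,0,0]},
    {"dp":[0,0,0],"rot":[0,0,0]},
    {"dp":[0,0,0],"rot":[0,0,0]},
  ],
)

```text
t: 12.65
tool_pos: [0.4495, -0.3004, 0.1231]
ee_rot: [154.9, 0.0, 64.7]
force: [0.3, 0.6, -4.1]
finger_gap: 0.0252
grasp_force: 30.0
```

Run:
```python
from h import *
togo([0,-.053,.055],(-.055,0,.069))
```

```text
t 12.65 rpy [1.5492e+02 5.0000e-02 6.4730e+01] pt in jig [ 0.0003 -0.0572  0.0606] dp [ 0.0042 -0.0027  0.005 ] F [ 0.04348373  0.70003985 -4.06828993]
```

Emit:
send_rows(
  targets=[
    {"dp":[0,-0.0006,0.0013],"rot":[0,0,0]},
    {"dp":[0,-0.0006,0.0013],"rot":[0,0,0]},
    {"dp":[0,-0.0006,0.0013],"rot":[0,0,0]},
    {"dp":[0,-0.0006,0.0013],"rot":[0,0,0]},
    {"dp":[0,0,0],"rot":[0,0,0]},
    {"dp":[0,0,0],"rot":[0,0,0]},
  ],
)

```text
t: 13.15
tool_pos: [0.4493, -0.3, 0.1179]
ee_rot: [155.0, 0.0, 64.8]
force: [-15.9, 9.9, 19.3]
finger_gap: 0.0248
grasp_force: 30.0
```

Run:
```python
from h import *
togo([0,-.053,.055],(-.055,0,.069))
```

```text
t 13.15 rpy [1.5501e+02 1.0000e-02 6.4820e+01] pt in jig [-0.0001 -0.0569  0.0553] dp [ 0.0039 -0.0001  0.0003] F [-18.62148488   2.16940075  19.27830421]
```

Emit:
send_rows(
  targets=[
    {"dp":[0,-0.0009,-0.0004],"rot":[0,0,0]},
    {"dp":[0,0,0],"rot":[0,0,0]},
    {"dp":[0,0,0],"rot":[0,0,0]},
  ],
)

```text
t: 13.4
tool_pos: [0.4489, -0.3, 0.1179]
ee_rot: [154.9, 0.0, 64.7]
force: [-6.2, 6.2, 9.6]
finger_gap: 0.0254
grasp_force: 30.0
```

Run:
```python
from h import *
togo([0,-.053,.055],(-.055,0,.069))
```

```text
t 13.4 rpy [1.5489e+02 3.0000e-02 6.4740e+01] pt in jig [-0.0003 -0.0571  0.0554] dp [0.0041 0.0001 0.0005] F [-8.25434233  3.01184895  9.57014891]
```

Nearly balanced; another 0.5 mm back, then slide toward +y until the head touches.

Emit:
send_rows(
  targets=[
    {"dp":[0.0005,-0.0005,-0.0002],"rot":[0,0,0]},
    {"dp":[0.0007,0,0],"rot":[0,0,0]},
    {"dp":[0.0007,0,0],"rot":[0,0,0]},
    {"dp":[0.0006,0,0],"rot":[0,0,0]},
    {"dp":[0,0,0],"rot":[0,0,0]},
  ],
)

```text
t: 13.82
tool_pos: [0.4495, -0.2985, 0.1179]
ee_rot: [154.8, 0.1, 64.7]
force: [-5.6, -0.5, 6.8]
finger_gap: 0.0252
grasp_force: 30.0
```

Run:
```python
from h import *
togo([0,-.053,.055],(-.055,0,.069))
```

```text
t 13.8167 rpy [1.5482e+02 1.4000e-01 6.4690e+01] pt in jig [-0.0004 -0.0556  0.0555] dp [0.0026 0.0001 0.0007] F [-4.79960496 -2.87433862  6.75252757]
```

Emit:
send_rows(
  targets=[
    {"dp":[0.0006,0,0],"rot":[0,0,0]},
    {"dp":[0.0006,0,0],"rot":[0,0,0]},
    {"dp":[0.0006,0,0],"rot":[0,0,0]},
    {"dp":[0,0,0],"rot":[0,0,0]},
  ],
)

```text
t: 14.15
tool_pos: [0.4503, -0.2969, 0.1178]
ee_rot: [154.8, 0.1, 64.7]
force: [-5.4, -0.5, 7.8]
finger_gap: 0.0249
grasp_force: 30.0
```

Run:
```python
from h import *
togo([0,-.053,.055],(-.055,0,.069))
```

```text
t 14.15 rpy [1.5482e+02 1.4000e-01 6.4690e+01] pt in jig [-0.0004 -0.0539  0.0555] dp [0.0009 0.0001 0.0006] F [-4.68808057 -2.79065297  7.75339037]
```

Emit:
send_rows(
  targets=[
    {"dp":[0.0006,0,0],"rot":[0,0,0]},
    {"dp":[0.0006,0,0],"rot":[0,0,0]},
    {"dp":[0.0006,0,0],"rot":[0,0,0]},
    {"dp":[0,0,0],"rot":[0,0,0]},
  ],
)

```text
t: 14.48
tool_pos: [0.4507, -0.2962, 0.1179]
ee_rot: [154.8, 0.3, 64.7]
force: [-8.2, -5.4, 6.1]
finger_gap: 0.0253
grasp_force: 30.0
```

Run:
```python
from h import *
togo([0,-.053,.055],(-.055,0,.069))
```

```text
t 14.4833 rpy [154.8    0.26  64.67] pt in jig [-0.0004 -0.0532  0.0557] dp [0.0002 0.0001 0.0008] F [-5.13298224 -8.35159719  6.10821695]
```

Emit:
send_rows(
  grip=0.042,
  targets=[
    {"dp":[0,0,0],"rot":[0,0,0]},
    {"dp":[0,0,0],"rot":[0,0,0]},
    {"dp":[0,0,0],"rot":[0,0,0]},
    {"dp":[0,0,0],"rot":[0,0,0]},
    {"dp":[0,0,0],"rot":[0,0,0]},
    {"dp":[0,0,-0.01],"rot":[0,0,0]},
    {"dp":[0,0,-0.02],"rot":[0,0,0]},
    {"dp":[0,0,-0.025],"rot":[0,0,0]},
    {"dp":[0,0,-0.025],"rot":[0,0,0]},
    {"dp":[0,0,-0.025],"rot":[0,0,0]},
    {"dp":[0,0,-0.025],"rot":[0,0,0]},
    {"dp":[0,0,-0.02],"rot":[0,0,0]},
    {"dp":[0,0,0],"rot":[0,0,0]},
  ],
)

```text
t: 15.57
tool_pos: [0.3936, -0.2677, 0.2565]
ee_rot: [154.6, 0.2, 64.7]
force: [0.7, -0.5, 0.3]
finger_gap: 0.0423
grasp_force: 0.0
```

Run:
```python
from h import *
s=telemetry.sense(); print(s["t"],injig(s["tool_pos"]),s["ee_rot"],s["q"])
im=imaging.grab_frame("wrist"); k=cal("wrist"); np.save("k4.npy",k,allow_pickle=True); cv2.imwrite("pics/w4.png",im)
for n in ("headed_pin","drill_plate","loop_handle","drill_bush","vee_front"):
    for m in finder.masks_of(n,"wrist")[:1]:
        c,a,b,N=mask_axis(m["pixels"]); print(n,round(m["confidence"],2),N,c,a,b)
        if n=="headed_pin": print([injig(onplane(k,q,.055)).round(4) for q in (c,a,b)])
im2=imaging.grab_frame("side")
for n in ("headed_pin","loop_handle","drill_plate"):
    for m in finder.masks_of(n,"side")[:1]:
        c,a,b,N=mask_axis(m["pixels"]); print(n,round(m["confidence"],2),N,c,a,b); 
W=lambda X:place([*JIG,JY],X)
ks=cal("side")
for a in (1.52,1.6,1.66):
    r=np.array([[-.160,0.045,.0195],[-.160,-.045,.0195],[-.16,0,.0195]]); c,s_=np.cos(a),np.sin(a)
    H=np.c_[.085+r[:,0]*c+r[:,2]*s_, r[:,1], .0655-r[:,0]*s_+r[:,2]*c]
    print(a,H[2].round(3),proj(k,W(H)).round(1).tolist(),proj(ks,W(H)).round(1).tolist())
print("shoulder",proj(k,W([[0,-.053,.055],[0,.067,.055]])))
```

```text
15.5667 [-0.09342005  0.00355571  0.25648213] [154.62673875   0.2128786   64.72137613] [-55.00262535 -19.06165462 125.73704004  15.4483454   51.8776363
 -37.0417195 ]
headed_pin 0.69 3605 [277.27877947 199.58085992] [276.96228678 131.94870068] [277.58969228 266.02063856]
[array([-0.0012,  0.0029,  0.055 ]), array([-0.0016,  0.067 ,  0.055 ]), array([-0.0009, -0.067 ,  0.055 ])]
drill_plate 0.79 12887 [418.15472957 208.24970901] [508.10293947 245.64263938] [336.98156336 174.50470668]
loop_handle 0.83 2383 [490.90474192 229.14309694] [499.07604576 168.35443736] [481.69841768 297.63156843]
drill_bush 0.67 461 [412.81127983 216.45119306] [425.11945322 215.04717044] [401.51403981 217.7398961 ]
vee_front 0.94 1389 [251.34485241 204.03311735] [250.5036796  145.04986177] [252.10040741 257.01282928]
headed_pin 0.7 392 [316.36989796 266.83418367] [308.30033966 245.88431391] [323.70725089 285.88313067]
loop_handle 0.45 145 [356.89655172 214.07586207] [350.17773342 200.40409252] [365.37344185 231.32503937]
drill_plate 0.81 1094 [353.79341865 239.17001828] [355.72946704 199.18055829] [352.33906052 269.21007113]
1.52 [0.096 0.    0.226] [[506.1, 181.7], [483.1, 295.3], [496.1, 241.9]] [[350.5, 201.9], [362.3, 226.1], [356.2, 213.6]]
1.6 [0.109 0.    0.225] [[511.4, 180.4], [489.3, 290.0], [501.8, 238.2]] [[355.2, 201.6], [367.3, 225.8], [361.1, 213.3]]
1.66 [0.119 0.    0.223] [[514.2, 179.3], [492.9, 285.9], [505.0, 235.4]] [[358.7, 201.6], [371.0, 225.7], [364.7, 213.3]]
shoulder [[278.40301025 253.37631051]
 [278.50843389 131.89044994]]
```

View pics/w4.png

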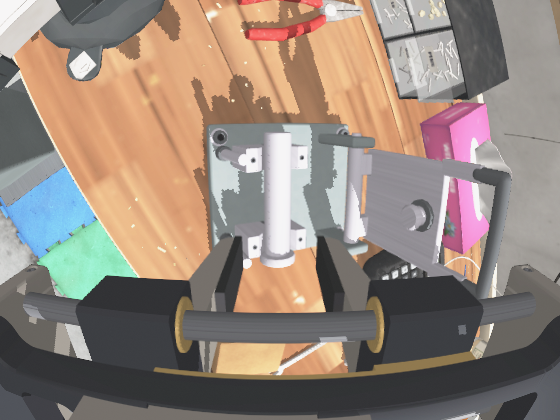

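Emit:
send_rows(
  grip=0.06,
  targets=[
    {"dp":[0,0.0098,-0.0212],"rot":[0,0,0]},
    {"dp":[0,0.0098,-0.0212],"rot":[0,0,0]},
    {"dp":[0,0.0098,-0.0212],"rot":[0,0,0]},
    {"dp":[0,0.0098,-0.0212],"rot":[0,0,0]},
    {"dp":[0,0.0098,-0.0212],"rot":[0,0,0]},
    {"dp":[0,0.0098,-0.0212],"rot":[0,0,0]},
    {"dp":[0,0,0],"rot":[0.111,0,0]},
    {"dp":[0,0,0],"rot":[0.111,0,0]},
    {"dp":[0,0,0],"rot":[0.111,0,0]},
    {"dp":[0,0,0],"rot":[0.111,0,0]},
    {"dp":[0,0,0],"rot":[0,0,0]},
    {"dp":[0,0,0],"rot":[0,0,0]},
  ],
)

```text
t: 17.07
tool_pos: [0.3934, -0.2667, 0.3914]
ee_rot: [-179.6, -0.1, 64.8]
force: [-0.6, -0.0, 0.3]
finger_gap: 0.0601
grasp_force: 0.0
```

Run:
```python
from h import *
togo([.098,0,.310]); togo([.098,0,.2255])
```

```text
t 17.0667 rpy [-1.7959e+02 -6.0000e-02  6.4790e+01] pt in jig [-0.0946  0.0044  0.3224] dp [-0.0047  0.1926  0.011 ] F [-0.56483299 -0.27245099  0.32773438]
t 17.0667 rpy [-1.7959e+02 -6.0000e-02  6.4790e+01] pt in jig [-0.0946  0.0044  0.3224] dp [-0.0048  0.1933  0.0955] F [-0.56483299 -0.27245099  0.32773438]
```

Emit:
send_rows(
  targets=[
    {"dp":[-0.0006,0.0241,0],"rot":[0,0,0]},
    {"dp":[-0.0006,0.0241,0],"rot":[0,0,0]},
    {"dp":[-0.0006,0.0241,0],"rot":[0,0,0]},
    {"dp":[-0.0006,0.0241,0],"rot":[0,0,0]},
    {"dp":[-0.0006,0.0241,0],"rot":[0,0,0]},
    {"dp":[-0.0006,0.0241,0],"rot":[0,0,0]},
    {"dp":[-0.0006,0.0241,0],"rot":[0,0,0]},
    {"dp":[-0.0006,0.0241,0],"rot":[0,0,0]},
    {"dp":[0,0,0],"rot":[0,0,0]},
    {"dp":[0,0,0],"rot":[0,0,0]},
  ],
)

```text
t: 17.9
tool_pos: [0.5648, -0.3532, 0.3903]
ee_rot: [-179.6, -0.0, 64.7]
force: [-0.5, 0.2, -0.0]
finger_gap: 0.0597
grasp_force: 0.0
```

Run:
```python
from h import *
togo([.098,0,.2255])
im=imaging.grab_frame("wrist"); k=cal("wrist"); cv2.imwrite("pics/w5.png",im)
for m in finder.masks_of("loop_handle","wrist")[:1]:
    c,a,b,N=mask_axis(m["pixels"]); print(m["confidence"],N,c,a,b,[injig(onplane(k,q,.2255)).round(4) for q in (c,a,b)])
```

```text
t 17.9 rpy [-1.7959e+02 -4.0000e-02  6.4740e+01] pt in jig [ 0.0974 -0.0007  0.3213] dp [0.0006 0.0013 0.0958] F [-5.70960304e-01 -6.64836618e-03 -1.34543286e-04]
0.77 1894 [280.35110876 209.7280887 ] [280.63836923 147.98901177] [280.047388  275.0048733] [array([0.0978, 0.004 , 0.2255]), array([0.0979, 0.0526, 0.2255]), array([ 0.0977, -0.0535,  0.2255])]
```

View pics/w5.png

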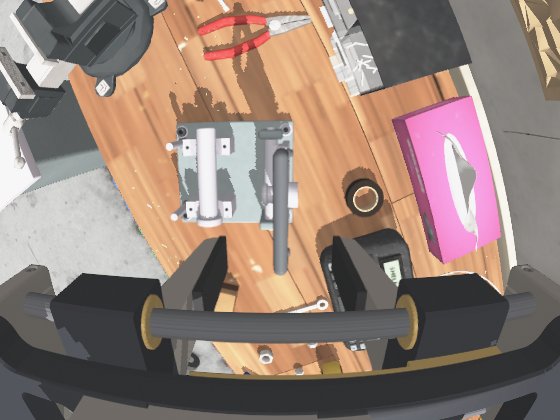

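Emit:
send_rows(
  targets=[
    {"dp":[0,0,0.02],"rot":[0,0,0]},
    {"dp":[0,0,0.02],"rot":[0,0,0]},
    {"dp":[0,0,0.02],"rot":[0,0,0]},
    {"dp":[0,0,0.015],"rot":[0,0,0]},
    {"dp":[0,0,0.01],"rot":[0,0,0]},
    {"dp":[0,0,0.01],"rot":[0,0,0]},
    {"dp":[0,0,0],"rot":[0,0,0]},
    {"dp":[0,0,0],"rot":[0,0,0]},
  ],
)

```text
t: 18.67
tool_pos: [0.5641, -0.3527, 0.2963]
ee_rot: [-179.6, 0.0, 64.7]
force: [0.2, 0.1, 1.2]
finger_gap: 0.06
grasp_force: 0.0
```

Emit:
send_rows(
  grip=0.0,
  targets=[
    {"dp":[0,0,0],"rot":[0,0,0]},
    {"dp":[0,0,0],"rot":[0,0,0]},
    {"dp":[0,0,0],"rot":[0,0,0]},
    {"dp":[0,0,0],"rot":[0,0,0]},
    {"dp":[0,0,0],"rot":[0,0,0]},
    {"dp":[0,0,0],"rot":[0,0,0]},
    {"dp":[0,0,0],"rot":[0,0,0]},
    {"dp":[0,0,0],"rot":[0,0,0]},
    {"dp":[0,0,0],"rot":[0,0,0]},
    {"dp":[0,0,0],"rot":[0,0,0]},
  ],
)

```text
t: 19.5
tool_pos: [0.5644, -0.3528, 0.2958]
ee_rot: [-179.5, 0.0, 64.7]
force: [-0.2, -0.6, -0.3]
finger_gap: 0.0107
grasp_force: 30.0
```

Run:
```python
from h import *
togo([.098,0,.2255])
s=telemetry.sense(); R=Ro.from_euler("xyz",s["ee_rot"],degrees=True).as_matrix()
p=injig(s["tool_pos"]+R@[0,0,.069]); d=p-[.085,0,.0655]; r=np.hypot(.16,.0195); a0=np.arctan2(.0195,-.16)
ang=a0-np.arctan2(d[2],d[0]); print("r",np.hypot(d[0],d[2]),r,"angle",ang)
# arc in 3 chunks: print dy(jig x), dz for rows
A=np.linspace(ang,0.06,37); P=np.c_[.085+r*np.cos(a0-A),.0655+r*np.sin(a0-A)]
D=np.diff(P,axis=0)*1000
print([[round(x,1),round(-z,1)] for x,z in D])
```

```text
t 19.5 rpy [-179.55    0.     64.73] pt in jig [ 0.0967 -0.0005  0.2268] dp [0.0005 0.0013 0.0013] F [ 0.09160817 -0.61629083 -0.25476434]
r 0.16175532532235132 0.16118390118122838 angle 1.5222054566102643
[[np.float64(-6.5), np.float64(-0.3)], [np.float64(-6.5), np.float64(-0.1)], [np.float64(-6.5), np.float64(0.2)], [np.float64(-6.5), np.float64(0.5)], [np.float64(-6.5), np.float64(0.7)], [np.float64(-6.5), np.float64(1.0)], [np.float64(-6.4), np.float64(1.2)], [np.float64(-6.4), np.float64(1.5)], [np.float64(-6.3), np.float64(1.8)], [np.float64(-6.2), np.float64(2.0)], [np.float64(-6.1), np.float64(2.3)], [np.float64(-6.0), np.float64(2.5)], [np.float64(-5.9), np.float64(2.8)], [np.float64(-5.8), np.float64(3.0)], [np.float64(-5.7), np.float64(3.2)], [np.float64(-5.6), np.float64(3.5)], [np.float64(-5.4), np.float64(3.7)], [np.float64(-5.3), np.float64(3.9)], [np.float64(-5.1), np.float64(4.1)], [np.float64(-4.9), np.float64(4.3)], [np.float64(-4.7), np.float64(4.5)], [np.float64(-4.6), np.float64(4.7)], [np.float64(-4.4), np.float64(4.9)], [np.float64(-4.2), np.float64(5.1)], [np.float64(-4.0), np.float64(5.2)], [np.float64(-3.7), np.float64(5.4)], [np.float64(-3.5), np.float64(5.5)], [np.float64(-3.3), np.float64(5.7)], [np.float64(-3.1), np.float64(5.8)], [np.float64(-2.8), np.float64(5.9)], [np.float64(-2.6), np.float64(6.0)], [np.float64(-2.3), np.float64(6.1)], [np.float64(-2.1), np.float64(6.2)], [np.float64(-1.8), np.float64(6.3)], [np.float64(-1.6), np.float64(6.4)], [np.float64(-1.3), np.float64(6.4)]]
```

Emit:
send_rows(
  targets=[
    {"dp":[0,-0.0065,-0.0003],"rot":[0,0,0]},
    {"dp":[0,-0.0065,-0.0001],"rot":[0,0,0]},
    {"dp":[0,-0.0065,0.0002],"rot":[0,0,0]},
    {"dp":[0,-0.0065,0.0005],"rot":[0,0,0]},
    {"dp":[0,-0.0065,0.0007],"rot":[0,0,0]},
    {"dp":[0,-0.0065,0.001],"rot":[0,0,0]},
    {"dp":[0,-0.0064,0.0012],"rot":[0,0,0]},
    {"dp":[0,-0.0064,0.0015],"rot":[0,0,0]},
    {"dp":[0,-0.0063,0.0018],"rot":[0,0,0]},
    {"dp":[0,-0.0062,0.002],"rot":[0,0,0]},
    {"dp":[0,-0.0061,0.0023],"rot":[0,0,0]},
    {"dp":[0,-0.006,0.0025],"rot":[0,0,0]},
  ],
)

```text
t: 20.5
tool_pos: [0.4945, -0.3198, 0.2827]
ee_rot: [-179.5, -0.0, 64.7]
force: [1.0, -0.5, 1.1]
finger_gap: 0.0109
grasp_force: 30.0
```

```bash
cat >> h.py <<'E'
def bar(Aend,n):
    s=telemetry.sense(); R=Ro.from_euler("xyz",s["ee_rot"],degrees=True).as_matrix()
    p=injig(s["tool_pos"]+R@[0,0,.069]); d=p-[.085,0,.0655]; r=np.hypot(.16,.0195); a0=np.arctan2(.0195,-.16)
    t=np.arctan2(d[2],d[0]); ang=a0-(t if t>-1 else t+2*np.pi)
    print("t",s["t"],"p",p.round(4),"r",np.hypot(d[0],d[2]).round(4),"angle",ang.round(4),"F",(RJ.T@s["force"]).round(1),s["finger_gap"].round(4),s["ee_rot"].round(1))
    A=np.linspace(ang,Aend,n+1)[1:]; P=np.c_[.085+r*np.cos(a0-A),p[1]+0*A,.0655+r*np.sin(a0-A)]
    D=np.diff(np.vstack([p,P]),axis=0)@RJ.T@R; print((D*1000).round(1).tolist())
E
python3 -c "
from h import *
bar(.45,15)"
```

```text
Traceback (most recent call last):
  File "h.py", line 39, in bar
    print("t",s["t"],"p",p.round(4),"r",np.hypot(d[0],d[2]).round(4),"angle",ang.round(4),"F",(RJ.T@s["force"]).round(1),s["finger_gap"].round(4),s["ee_rot"].round(1))
                                                                                                                         ^^^^^^^^^^^^^^^^^^^^^
AttributeError: 'float' object has no attribute 'round'
```

Forces are small; next rows of the arc.

Emit:
send_rows(
  targets=[
    {"dp":[0,-0.0059,0.0028],"rot":[0,0,0]},
    {"dp":[0,-0.0058,0.003],"rot":[0,0,0]},
    {"dp":[0,-0.0057,0.0032],"rot":[0,0,0]},
    {"dp":[0,-0.0056,0.0035],"rot":[0,0,0]},
    {"dp":[0,-0.0054,0.0037],"rot":[0,0,0]},
    {"dp":[0,-0.0053,0.0039],"rot":[0,0,0]},
    {"dp":[0,-0.0051,0.0041],"rot":[0,0,0]},
    {"dp":[0,-0.0049,0.0043],"rot":[0,0,0]},
    {"dp":[0,-0.0047,0.0045],"rot":[0,0,0]},
    {"dp":[0,-0.0046,0.0047],"rot":[0,0,0]},
    {"dp":[0,-0.0044,0.0049],"rot":[0,0,0]},
    {"dp":[0,-0.0042,0.0051],"rot":[0,0,0]},
  ],
)

```text
t: 21.5
tool_pos: [0.4387, -0.2934, 0.2354]
ee_rot: [-179.5, -0.0, 64.7]
force: [2.1, 1.2, -0.1]
finger_gap: 0.011
grasp_force: 30.0
```

```bash
sed -i 's/s\["finger_gap"\].round(4)/s["finger_gap"]/' h.py; python3 -c "
from h import *
bar(.09,12)"
```

```text
t 21.5 p [-0.0422 -0.0004  0.1664] r 0.1624 angle 0.549 F [ 1.4  2.  -0.1] 0.011001721650981773 [-179.5   -0.    64.7]
[[-0.0, -2.8, 5.7], [-0.0, -3.5, 5.1], [-0.0, -3.3, 5.2], [-0.0, -3.1, 5.3], [-0.0, -2.9, 5.4], [-0.0, -2.7, 5.5], [-0.0, -2.5, 5.6], [-0.0, -2.3, 5.7], [-0.0, -2.0, 5.8], [-0.0, -1.8, 5.9], [-0.0, -1.6, 6.0], [-0.0, -1.4, 6.0]]
```

Emit:
send_rows(
  targets=[
    {"dp":[0,-0.0028,0.0055],"rot":[0,0,0]},
    {"dp":[0,-0.0035,0.0051],"rot":[0,0,0]},
    {"dp":[0,-0.0033,0.0052],"rot":[0,0,0]},
    {"dp":[0,-0.0031,0.0053],"rot":[0,0,0]},
    {"dp":[0,-0.0029,0.0054],"rot":[0,0,0]},
    {"dp":[0,-0.0027,0.0055],"rot":[0,0,0]},
    {"dp":[0,-0.0025,0.0056],"rot":[0,0,0]},
    {"dp":[0,-0.0023,0.0057],"rot":[0,0,0]},
    {"dp":[0,-0.002,0.0058],"rot":[0,0,0]},
    {"dp":[0,-0.0018,0.0059],"rot":[0,0,0]},
    {"dp":[0,-0.0016,0.006],"rot":[0,0,0]},
    {"dp":[0,-0.0014,0.006],"rot":[0,0,0]},
    {"dp":[0,0,0],"rot":[0,0,0]},
  ],
)

```text
t: 22.58
tool_pos: [0.4112, -0.2804, 0.1677]
ee_rot: [-179.5, -0.0, 64.7]
force: [-0.8, 3.3, -0.1]
finger_gap: 0.011
grasp_force: 30.0
```

```bash
python3 -c "
from h import *
bar(0,6)"
```

```text
t 22.5833 p [-0.0727 -0.0004  0.0987] r 0.1612 angle 0.0863 F [-2.1  2.6 -0.1] 0.010959961621962526 [-179.5   -0.    64.7]
[[-0.0, -0.4, 2.3], [-0.0, -0.4, 2.3], [-0.0, -0.4, 2.3], [-0.0, -0.3, 2.3], [-0.0, -0.3, 2.3], [-0.0, -0.3, 2.3]]
```

Emit:
send_rows(
  targets=[
    {"dp":[0,-0.0004,0.0023],"rot":[0,0,0]},
    {"dp":[0,-0.0004,0.0023],"rot":[0,0,0]},
    {"dp":[0,-0.0004,0.0023],"rot":[0,0,0]},
    {"dp":[0,-0.0003,0.0023],"rot":[0,0,0]},
    {"dp":[0,-0.0003,0.0023],"rot":[0,0,0]},
    {"dp":[0,-0.0003,0.0018],"rot":[0,0,0]},
    {"dp":[0,0,0],"rot":[0,0,0]},
  ],
)

```text
t: 23.17
tool_pos: [0.4094, -0.2796, 0.1561]
ee_rot: [-179.5, -0.0, 64.7]
force: [-3.3, 6.9, 4.8]
finger_gap: 0.0114
grasp_force: 30.0
```

```bash
python3 -c "
from h import *
bar(0,2)"
```

```text
t 23.1667 p [-0.0747 -0.0005  0.0871] r 0.1612 angle 0.013 F [-5.9  4.8  4.8] 0.011396828309536536 [-179.5   -0.    64.7]
[[-0.0, -0.1, 1.0], [-0.0, -0.1, 1.0]]
```

Emit:
send_rows(
  targets=[
    {"dp":[0,-0.0003,0.001],"rot":[0,0,0]},
    {"dp":[0,-0.0002,0.001],"rot":[0,0,0]},
    {"dp":[0,0,0],"rot":[0,0,0]},
    {"dp":[0,0,0],"rot":[0,0,0]},
  ],
)

```text
t: 23.5
tool_pos: [0.4092, -0.2795, 0.1545]
ee_rot: [-179.5, -0.0, 64.7]
force: [-4.0, 5.8, 5.9]
finger_gap: 0.0111
grasp_force: 30.0
```

Emit:
send_rows(
  targets=[
    {"dp":[0,0,0.0008],"rot":[0,0,0]},
    {"dp":[0,0,0],"rot":[0,0,0]},
    {"dp":[0,0,0],"rot":[0,0,0]},
  ],
)

```text
t: 23.75
tool_pos: [0.4091, -0.2795, 0.1537]
ee_rot: [-179.5, -0.0, 64.7]
force: [-3.8, 6.2, 6.2]
finger_gap: 0.0108
grasp_force: 30.0
```

```bash
python3 -c "
from h import *
bar(0,2)"
```

```text
t 23.75 p [-0.075  -0.0005  0.0847] r 0.1612 angle -0.0018 F [-6.1  4.   6.2] 0.010828787841968383 [-179.5   -0.    64.7]
[[0.0, -0.0, -0.1], [0.0, 0.0, -0.1]]
```

Emit:
send_rows(
  targets=[
    {"dp":[0,0,0.0008],"rot":[0,0,0]},
    {"dp":[0,0,0],"rot":[0,0,0]},
    {"dp":[0,0,0],"rot":[0,0,0]},
  ],
)

```text
t: 24.0
tool_pos: [0.4091, -0.2794, 0.1529]
ee_rot: [-179.5, -0.0, 64.7]
force: [-4.4, 5.3, 5.8]
finger_gap: 0.011
grasp_force: 30.0
```

Emit:
send_rows(
  targets=[
    {"dp":[0,0,0.0006],"rot":[0,0,0]},
    {"dp":[0,0,0],"rot":[0,0,0]},
    {"dp":[0,0,0],"rot":[0,0,0]},
  ],
)

```text
t: 24.25
tool_pos: [0.409, -0.2794, 0.1525]
ee_rot: [-179.5, -0.0, 64.7]
force: [-5.5, 6.2, 7.8]
finger_gap: 0.0111
grasp_force: 30.0
```

Emit:
send_rows(
  targets=[
    {"dp":[0,0,0.0006],"rot":[0,0,0]},
    {"dp":[0,0,0],"rot":[0,0,0]},
    {"dp":[0,0,0],"rot":[0,0,0]},
  ],
)

```text
t: 24.5
tool_pos: [0.409, -0.2794, 0.1524]
ee_rot: [-179.5, -0.0, 64.8]
force: [-7.2, 7.9, 13.0]
finger_gap: 0.011
grasp_force: 30.0
```

Emit:
send_rows(
  targets=[
    {"dp":[0,0,0.0006],"rot":[0,0,0]},
    {"dp":[0,0,0],"rot":[0,0,0]},
    {"dp":[0,0,0],"rot":[0,0,0]},
  ],
)

```text
t: 24.75
tool_pos: [0.4091, -0.2794, 0.1523]
ee_rot: [-179.5, -0.0, 64.8]
force: [-7.3, 8.9, 16.7]
finger_gap: 0.0113
grasp_force: 30.0
```

```bash
python3 -c "
from h import *
bar(0,2)
cv2.imwrite('pics/f.png',cv2.resize(imaging.grab_frame('side')[170:310,250:410],None,fx=4,fy=4,interpolation=cv2.INTER_CUBIC))"
```

```text
t 24.75 p [-0.0751 -0.0005  0.0833] r 0.1611 angle -0.0106 F [-10.4   4.9  16.7] 0.011252746375547185 [-179.5   -0.    64.8]
[[0.0, 0.0, -0.9], [0.0, 0.1, -0.8]]
```

View pics/f.png

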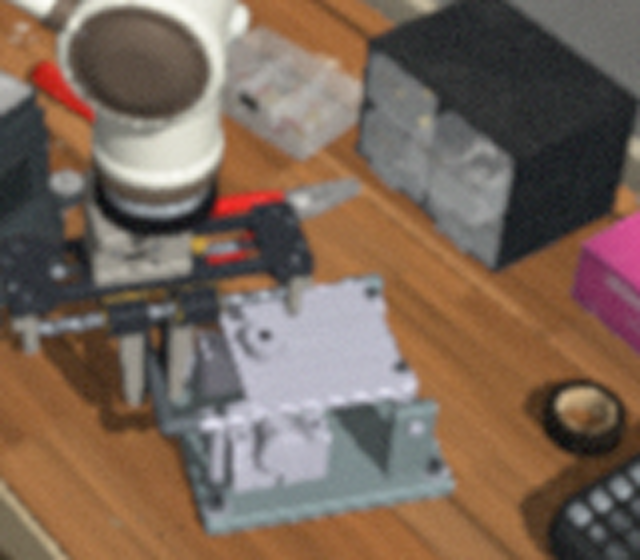

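```bash
python3 -c "
from h import *
print(workorder.hand_in())"
```

```text
the job is handed in; nothing more can be done
None
```

The job is handed in, with no verdict returned: the headed pin lies in the vees with its head against the right-hand block, and the plate was swung down under control and is held home by its handle with about 17 N at the wrist; the plain pin and the tools were left alone.

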